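# Open the sprung safety cap of a sample canister and park it in its rest

### The job

Open the sample canister: push its blue sprung cap down against the catch, turn it anticlockwise until it comes up against its stop, without forcing it, and lift it off. Then seat the cap, grip bar up, flat and square in the rectangular pocket of the cap rest and let go. Leave the petri dish, the red-capped vial and the dropper bottle where they stand.

Things in the scene. Friction and masses are not known exactly. Their poses are not given: they have to be found in the camera images.
- cap: Loose cap, 0.12 kg, locked on the canister at the start. Origin: centre of its plug's underside, z up its axis. Grey plug 40 mm across, z 0-24; blue flange 76 mm along x, 52 along y, z 24-31; blue grip bar 50 mm along x, 14 across y, z 31-58 mm. A white mark at +x; half-turn symmetric. Locked, the flange's underside is 10 mm above the canister's rim.
- cap_grip (a point): Point on the cap's axis in the middle of the grip bar, 46 mm above the cap's origin; axes as the cap's.
- cap_lugs (a point): Point on the cap's axis, 6 mm above its origin, level with its two steel lugs: they stick out of the plug along the cap's +x and -x to 29 mm from the axis, 8.4 mm wide, 6 mm thick. Locked, they sit in the notches of a lock ring inside the canister's mouth. 0.4 N m against the stop is plenty (turning takes 0.1); over 1.2 N m (100 N on the lugs) forces it and fails.
- canister: White round canister 76 mm across, 78 mm tall, steel foot 100 mm across, fixed to the worktop. Origin: centre of its underside. A catch 4 mm deep closes the notches on the anticlockwise side (seen from above): the cap turns only while held down more than 4 mm. Clockwise it only meets a wall.
- canister_mouth (a point): Centre of the canister's rim, 78 mm up. Held down, the cap turns anticlockwise; after 31 to 75 degrees the lugs clear the catch, 10 degrees later (41 to 85 in all) they meet a rigid stop, where the cap is free: let it rise 3 mm on its spring and lift it straight up. How the lock ring stands is hidden and differs each time; the canister's yaw does not tell it: feel the stop.
- platform (a joint): How far the sprung platform under the cap is pushed down, m: 0 with the cap locked, 0.004 when the lugs are level with the catch, 0.007 at its rigid bottom, -0.003 with the cap free or gone. It pushes up with 9 N at 0 and 1 N more per mm (13 N at the catch, 16 N at the bottom).
- cap_rest: Cap rest, a block 108 mm along x, 84 along y, 33 mm tall, grey with a white upper plate, fixed to the worktop; origin: centre of its underside. The rectangular pocket in its top, 80 mm along x, 56 along y, 7 mm deep, chamfered, takes the cap's flange with 2 mm play each side.
- pocket (a point): Centre of the pocket's floor, 26 mm above the worktop; axes as the cap rest's. A well in that floor, 64 mm along x, 46 along y, 26 mm deep, takes the cap's plug and lugs. Seated, the cap's origin is 2 mm above the worktop and its flange's top level with the rest's top. Either way round (half turn) fits.
- petri_dish: Covered petri dish, 90 mm diameter, 16 mm tall, loose bystander; origin under its centre.
- red_vial: Glass vial with a red screw cap, 22 mm diameter, 60 mm tall, loose bystander; origin under its centre.
- dropper: Amber dropper bottle with a black rubber bulb, 33 mm diameter, 102 mm tall, loose bystander; origin under its centre.
- microscope_twin (a point): Foot of the two-eyepiece microscope, fixed, 450 mm tall; it stands to the right of the canister and the rest and reaches about x 0.27 to 0.63 m, y -0.10 to 0.17 m. Go round or over it.
- microscope_single (a point): Foot of the one-eyepiece microscope at the right, fixed, 410 mm tall, reaching about x 0.34 to 0.61 m, y -0.66 to -0.47 m. Go round or over it.
Mind the look-alikes: they are no part of the job. There is more than one size of the canister; the job needs the smallest.

How it is judged (in metres and radians):
On the way, in this order (a step that is already met when the one before it is completed fails the run):
1. the cap is pushed down past its catch (value of joint platform above 0.004 m), for 0.1 s.
2. the cap is lifted clear of the canister (z of cap in the frame of canister above 0.082 m), for 0.1 s.
At the end, for the whole second after the job is handed in: The cap lies at rest, bar up, in the pocket of the cap rest: its axis within 5 mm of the pocket's centre, its flange down on the pocket floor to 2.5 mm, square to the pocket within 7 degrees and level within 3 degrees (horizontal distance between cap and pocket below 0.005 m and z of cap in the frame of cap_rest between -0.002 and 0.0045 m and angle between the x axis of cap and the x axis of cap_rest, either way round below 0.12 rad and angle between cap's own z axis and vertical below 0.05 rad and linear speed of cap below 0.02 m/s); the robot touches nothing.
It fails at once if the cap is forced in the canister (more than 100 N between them) (contact force between cap and canister above 100 N).
It fails at once if the petri dish, the vial or the dropper bottle is moved more than 20 mm (distance of any of petri_dish, red_vial, dropper from where it was at the start of the episode above 0.02 m).
It also fails if it takes over 70 s, if anything falls off the work surface, if the arm or the gripper's body presses on something with over 40 N, if the wrist force passes 120 N, or if a joint passes its speed limit or range.

### The arm

A 6-joint arm with a two-finger parallel gripper is mounted at the origin on a cart in front of the work surface, level with it; the furniture and walls round the work are solid. World frame = base frame: x ahead of the robot, y to its left, z up, the work surface at z = 0. Lengths are in m, angles in degrees, forces in N, time in s.
With the tool pointing down it reaches from about 0.35 to 0.875 m from the base axis. Payload 4.2 kg.
Tool frame: the origin (TCP) lies midway between the tips of the shut fingers; the grasp point (between the pads) lies 19 mm behind it; z points along the fingers, y is the line along which they close (so a half turn about z gives the same grasp; the last joint's range is limited). The gripper opens to 87 mm and grips with 3 to 60 N. Pads are 19 mm wide; open, the fingers measure 117 mm over their backs; the gripper's body (75 mm by 190 mm) begins 51 mm behind the grasp point.
Start: joints at [-58.751, 22.042, 0.453, 0, -68.411, -14.817], TCP at [0.177, -0.599, 0.191] pointing down, gripper open.
Joint ranges: [-179.83, 179.83], [-69.29, 118.12], [-61.27, 80.66], [-181.25, 117.63], [-171.15, -9.14], [-177.46, 177.46]. Speed limits (degrees/s): [159.86, 159.86, 180, 180, 180, 180].

### API

Orientations are given as a 3x3 rotation matrix whose columns are the frame's x, y, z axes.
In Python, from station import sensors, eyes, workorder gives the robot as it stands.
- The arm moves only by the shell command python3 -m handwheel, which reads ROWS from standard input. ROWS is a JSON object whose key "rows" holds a list of rows, 1 to 8 of them, each of 7 numbers: the opening from 0.0 (shut) to 1.0 (fully open), then dx, dy, dz in parts of the range, where 1.0 means 0.5 m, then a rotation vector rx, ry, rz in fractions of the full range, 1 being 90 degrees; each row is the pose to reach, as a shift and turn from the pose commanded when the command began, along the tool's axes at that moment; what a row does not reach only later rows make up. A row lasts 1/10 s, in which the tool goes at most 0.05 m and 8.59 degrees, less where a joint would pass 70% of its speed; a pose out of reach is approached as far as the arm can. The fingers move at their own pace and stop on an object; the grip force is fixed at half the most. Time passes only in rows, so rows that do not move let the fingers close. It prints the time, the measured TCP pose, the force, the opening and the grip force at its end. A shift or turn number past 1, either way, is cut back to 1. Input that does not fit is refused with a message, and nothing moves.
- sensors.sense(): the state, without advancing time (a new reading comes with each control period).
- eyes.capture(name): name is "scene" or "top" or "wrist"; returns a dict with "pixels" (384x512x3 uint8, red, green, blue), "z_map" (384x512 float32, m along the optical axis (not along the pixel's ray), 0 where there is no reading), "K" (3x3 intrinsics, pixels), "distortion" ([k1, k2, p1, p2, k3] as OpenCV has them; the pictures are not rectified), "world_from_camera" (4x4, takes a point from camera to world coordinates). Camera axes: x right, y up, looking along -z (the intrinsics and any distortion apply to the point x, -y, -z); pixel columns grow to the right and rows downward; lengths in m; the calibration is good to about 2 mm. A picture is of the moment at which its call begins.
- workorder.finish_job(): hands the job in; it is judged then, once.
The state is a dict: "time_s": time; "joints": joint angles; "joint_velocities": joint speeds; "effort": joint torques, N m; "tcp_pos": TCP position; "ee_rot": TCP orientation; "wrist_force": force on the tool from outside, world axes, zero at the start; "moment": the same for the moment, N m; "gripper_width": opening from 0.0 (shut) to 1.0 (fully open); "gripper_force": force on a finger pad.
Only numpy, scipy, OpenCV 4.12 (cv2) and the standard library are available. Lean on these libraries where they do the work, as an engineer would, in place of code of your own. Each camera call takes 0.05 s, during which the arm holds its last target. There are 200 camera calls.

## Working session

There is one attempt and no reset: what is moved stays moved. The work goes in short steps, Python scripts to look and compute and a shell command to move; the robot and the scene stay as the last step left them, time stands still between calls to the robot, and variables do not carry over. Pictures are saved under pics/ and viewed, at most 10 in all, crops included, and the job is handed in when it is done.

```bash
ls; mkdir -p pics
cat > h.py <<'E'
import numpy as np, cv2
from station import sensors, eyes, workorder
def cap(n):
    d=eyes.capture(n); return d
def pts(d,uv):
    """world points from pixels + z_map"""
    uv=np.asarray(uv,float).reshape(-1,2)
    n=cv2.undistortPoints(uv.reshape(-1,1,2),np.array(d["K"]),np.array(d["distortion"])).reshape(-1,2)
    z=d["z_map"][uv[:,1].astype(int),uv[:,0].astype(int)]
    T=np.array(d["world_from_camera"])
    p=np.c_[n[:,0]*z,-n[:,1]*z,-z]
    return p@T[:3,:3].T+T[:3,3]
def plane(d,uv,h):
    uv=np.asarray(uv,float).reshape(-1,2)
    n=cv2.undistortPoints(uv.reshape(-1,1,2),np.array(d["K"]),np.array(d["distortion"])).reshape(-1,2)
    T=np.array(d["world_from_camera"])
    r=np.c_[n[:,0],-n[:,1],-np.ones(len(n))]@T[:3,:3].T; o=T[:3,3]
    return o+r*((h-o[2])/r[:,2])[:,None]
def save(d,name): cv2.imwrite("pics/"+name,cv2.cvtColor(d["pixels"],cv2.COLOR_RGB2BGR))
E
python3 - <<'E'
from h import *
import pickle
for n in("scene","top"):
    d=cap(n); save(d,n+".png"); pickle.dump(d,open(n+".pkl","wb")); print(n,np.round(d["world_from_camera"],3).tolist())
print({k:np.round(v,3).tolist() for k,v in sensors.sense().items()})
E
```

```text
pics
scene [[-0.567, 0.417, -0.71, -0.534], [-0.823, -0.268, 0.5, 0.749], [0.018, 0.869, 0.495, 0.798], [0.0, 0.0, 0.0, 1.0]]
top [[0.143, 0.888, -0.438, -0.378], [-0.99, 0.123, -0.072, -0.134], [-0.01, 0.443, 0.896, 1.835], [0.0, 0.0, 0.0, 1.0]]
{'time_s': 0.1, 'joints': [-58.751, 22.085, 0.387, -0.026, -68.411, -14.817], 'joint_velocities': [0.021, -0.04, 0.131, 0.172, 0.011, 0.067], 'effort': [-0.0, -39.169, 18.793, 4.232, 0.013, -0.0], 'tcp_pos': [0.177, -0.599, 0.19], 'ee_rot': [[-0.959, -0.283, -0.001], [-0.283, 0.959, 0.002], [0.0, 0.002, -1.0]], 'wrist_force': [-0.115, -0.267, -0.272], 'moment': [0.054, -0.007, -0.03], 'gripper_force': 0.0, 'gripper_width': 0.999}
```

View pics/scene.png

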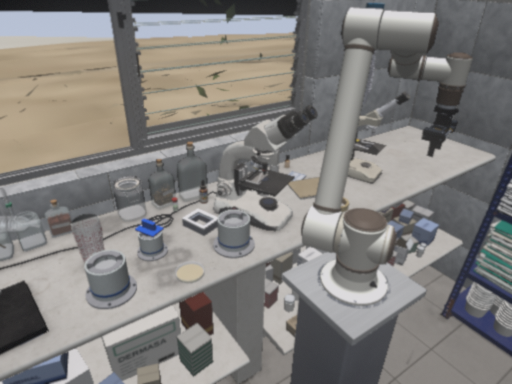

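View pics/top.png

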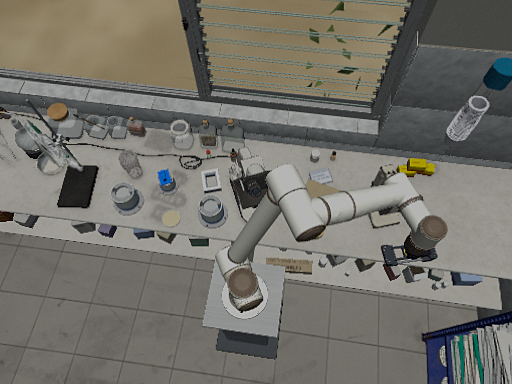

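The blue-capped canister is at scene (150,237) and top (167,180). The rest is at scene (201,221) and top (211,181). The petri dish is at scene (190,272), the dropper at (203,193), and the red vial at (174,203). The larger canisters, at scene (108,275) and (234,230), are look-alikes.

Run:
```python
from h import *
import pickle
C={n:pickle.load(open(n+".pkl","rb")) for n in("scene","top")}
for n,d in C.items():
    hsv=cv2.cvtColor(d["pixels"],cv2.COLOR_RGB2HSV)
    c=(150,232) if n=="scene" else (167,180)
    m=cv2.inRange(hsv,(105,120,60),(125,255,255)); M=np.zeros_like(m); M[c[1]-30:c[1]+30,c[0]-30:c[0]+30]=1; m=m*M
    v,u=np.nonzero(m); p=pts(d,np.c_[u,v]); print(n,len(u),"z",np.percentile(p[:,2],[2,25,50,75,98]).round(3))
    for lo,hi in((.1,.112),(.1125,.12),(.132,.16)):
        q=p[(p[:,2]>lo)&(p[:,2]<hi)]
        if len(q)>5:
            (cx,cy),s,a=cv2.minAreaRect((q[:,:2]*1000).astype(np.float32)); w=np.linalg.eigh(np.cov(q[:,:2].T))[1][:,1]
            print(lo,len(q),q.mean(0).round(4),"rect",round(cx),round(cy),np.round(s),round(a),"pca",round(np.degrees(np.arctan2(w[1],w[0]))))
    # rest white plate
    c=(201,221) if n=="scene" else (211,181)
    vv,uu=np.mgrid[c[1]-18:c[1]+18,c[0]-25:c[0]+25]; uv=np.c_[uu.ravel(),vv.ravel()]; p=pts(d,uv)
    col=hsv[uv[:,1],uv[:,0]]
    k=(p[:,2]>.025)&(p[:,2]<.042)&(col[:,2]>160)&(col[:,1]<40)
    q=p[k]; print("rest",k.sum(),q[:,2].mean()); 
    mm=np.zeros(hsv.shape[:2],np.uint8); mm[uv[k,1],uv[k,0]]=255
    nl,lab,st,ce=cv2.connectedComponentsWithStats(mm); i=1+np.argmax(st[1:,4]); v,u=np.nonzero(lab==i)
    P=plane(d,np.c_[u,v],.033); r=cv2.minAreaRect((P[:,:2]*1000).astype(np.float32)); print(len(u),r)
    cv2.imwrite(f"pics/z_{n}.png",cv2.resize(cv2.cvtColor(d["pixels"],cv2.COLOR_RGB2BGR)[150:260,100:240] if n=="scene" else cv2.cvtColor(d["pixels"],cv2.COLOR_RGB2BGR)[140:230,120:240],None,fx=5,fy=5,interpolation=cv2.INTER_CUBIC))
    # dropper/vial/petri
    for nm,c in (("petri",(190,272)),("dropper",(203,193)),("vial",(174,203)),("R",(174,198))) if n=="scene" else ():
        print(nm,pts(d,[c]).round(3))
```

```text
scene 259 z [0.091 0.093 0.095 0.11  0.122]
0.1 38 [0.4622 0.4561 0.1062] rect 464 458 [42. 13.] 41 pca -146
0.1125 41 [0.4665 0.4555 0.1177] rect 470 455 [48. 16.] 24 pca -158
rest 212 0.03208143031475265
197 ((518.5465698242188, 249.93690490722656), (106.71683502197266, 83.65666961669922), 19.403226852416992)
petri [[0.296 0.402 0.013]]
dropper [[0.648 0.17  0.05 ]]
vial [[0.654 0.292 0.041]]
R [[0.655 0.29  0.062]]
top 149 z [0.065 0.094 0.098 0.104 0.128]
0.1 33 [0.46   0.4457 0.1032] rect 466 447 [72. 46.] 15 pca -158
0.1125 9 [0.472  0.4532 0.117 ] rect 472 455 [46. 14.] 27 pca -148
rest 147 0.03352455095356126
147 ((519.2319946289062, 249.5499267578125), (108.6124267578125, 83.60834503173828), 19.293872833251953)
```

View pics/z_scene.png

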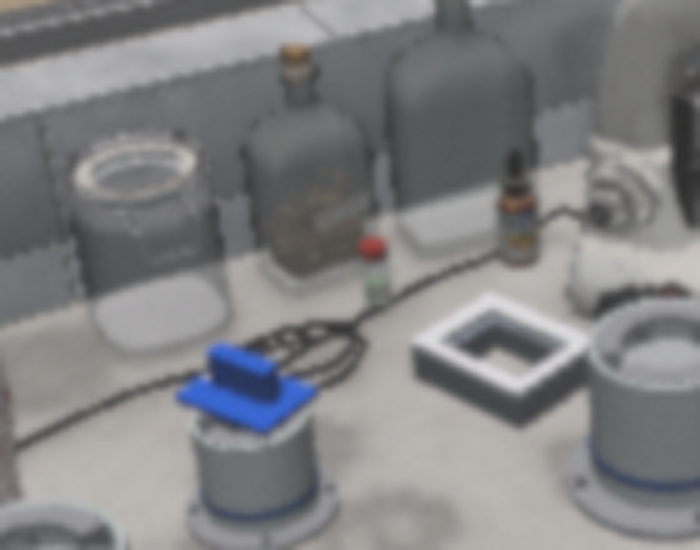

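The zoom confirms the layout, and the heights fit the spec: flange about 0.095, bar top about 0.12. The rest is at (0.519, 0.250) with yaw about 19.3°, with its 107x84 mm size checked. The cap is near (0.467, 0.453) with yaw about 25°. First I lift above the microscopes.

Careful with the scale: shifts go in shares of 0.5 m and turns go in shares of 90 degrees. That gives: -0.37 m is -0.74, -0.25 m is -0.5.

```bash
echo '{"rows": [[1, 0, 0, -0.1, 0, 0, 0], [1, 0, 0, -0.2, 0, 0, 0], [1, 0, 0, -0.3, 0, 0, 0], [1, 0, 0, -0.4, 0, 0, 0], [1, 0, 0, -0.5, 0, 0, 0], [1, 0, 0, -0.6, 0, 0, 0], [1, 0, 0, -0.7, 0, 0, 0], [1, 0, 0, -0.74, 0, 0, 0]]}' | python3 -m handwheel
cat >> h.py <<'E'
def togo(x,y,z,yaw=None):
    s=sensors.sense(); R=np.array(s["ee_rot"]); d=R.T@(np.array([x,y,z])-s["tcp_pos"])
    yn=np.degrees(np.arctan2(R[1,1],R[0,1]))
    print("tcp",np.round(s["tcp_pos"],4),"tool-y yaw",round(yn,2),"d",d.round(4),"rz", None if yaw is None else round(-((yaw-yn+90)%180-90),2),"j",np.round(s["joints"],0))
E
python3 -c "
from h import *
togo(.40,-.1,.56); togo(.42,.42,.56,115)"
```

```text
time_s: 0.9
tcp_pos: [0.176, -0.5991, 0.566]
ee_rot: [[-0.959, -0.282, 0.003], [-0.282, 0.959, -0.007], [-0.001, -0.008, -1.0]]
wrist_force: [-0.5, -0.0, 0.5]
gripper_width: 1.002
gripper_force: 0.0
tcp [ 0.176  -0.5991  0.566 ] tool-y yaw 106.38 d [-0.3556  0.4157  0.003 ] rz None j [ -59.   27.   61.    0. -124.  -15.]
tcp [ 0.176  -0.5991  0.566 ] tool-y yaw 106.38 d [-5.214e-01  9.090e-01 -7.000e-04] rz -8.62 j [ -59.   27.   61.    0. -124.  -15.]
```

Converted, -0.352 m is -0.704, -0.176 m is -0.352.

```bash
echo '{"rows": [[1, -0.088, 0.046, 0, 0, 0, 0], [1, -0.176, 0.092, 0, 0, 0, 0], [1, -0.264, 0.138, 0, 0, 0, 0], [1, -0.352, 0.184, 0, 0, 0, 0], [1, -0.44, 0.23, 0, 0, 0, 0], [1, -0.528, 0.276, 0, 0, 0, 0], [1, -0.616, 0.322, 0, 0, 0, 0], [1, -0.704, 0.368, 0, 0, 0, 0]]}' | python3 -m handwheel | head -2
python3 -c "
from h import *
togo(.57,-.0,.56); togo(.42,.42,.56,115)"
```

```text
time_s: 1.7
tcp_pos: [0.4634, -0.3216, 0.5611]
tcp [ 0.4634 -0.3216  0.5611] tool-y yaw 106.44 d [-0.1933  0.2783  0.0012] rz None j [ -18.   17.   46.   -0. -118.  -55.]
tcp [ 0.4634 -0.3216  0.5611] tool-y yaw 106.44 d [-0.1683  0.7235  0.0014] rz -8.56 j [ -18.   17.   46.   -0. -118.  -55.]
```

Converted, 0.36 m is 0.72, -0.15 m is -0.3.

```bash
echo '{"rows": [[1, -0.038, 0.09, 0, 0, 0, 0], [1, -0.076, 0.18, 0, 0, 0, 0], [1, -0.114, 0.27, 0, 0, 0, 0], [1, -0.152, 0.36, 0, 0, 0, 0], [1, -0.19, 0.45, 0, 0, 0, 0], [1, -0.228, 0.54, 0, 0, 0, 0], [1, -0.266, 0.63, 0, 0, 0, 0], [1, -0.3, 0.72, 0, 0, 0, 0]]}' | python3 -m handwheel | head -2
python3 -c "
from h import *
togo(.42,.42,.56,115)"
```

```text
time_s: 2.5
tcp_pos: [0.5041, 0.0665, 0.5609]
tcp [0.5041 0.0665 0.5609] tool-y yaw 106.46 d [-0.0195  0.3629  0.001 ] rz -8.54 j [  26.   10.   36.   -0. -116.  -99.]
```

Converted, 0.34 m is 0.68, 0.31 m is 0.62, -8.5 degrees is -0.0944.

```bash
echo '{"rows": [[1, -0.004, 0.09, 0, 0, 0, -0.0111], [1, -0.008, 0.18, 0, 0, 0, -0.0222], [1, -0.012, 0.27, 0, 0, 0, -0.0333], [1, -0.016, 0.36, 0, 0, 0, -0.0444], [1, -0.02, 0.45, 0.04, 0, 0, -0.0556], [1, -0.024, 0.54, 0.1, 0, 0, -0.0667], [1, -0.028, 0.62, 0.16, 0, 0, -0.0778], [1, -0.03, 0.68, 0.24, 0, 0, -0.0944]]}' | python3 -m handwheel | head -2
python3 - <<'E'
from h import *
import pickle
d=cap("wrist"); save(d,"w1.png"); pickle.dump(d,open("w1.pkl","wb"));print(np.round(d["world_from_camera"],3).tolist()); togo(.467,.453,.3,115)
E
```

```text
time_s: 3.3
tcp_pos: [0.4225, 0.3947, 0.4434]
[[-0.425, -0.869, -0.255, 0.352], [0.905, -0.408, -0.12, 0.361], [0.0, -0.282, 0.959, 0.637], [0.0, 0.0, 0.0, 1.0]]
tcp [0.4191 0.3967 0.4333] tool-y yaw 115.32 d [-0.0693  0.0308  0.1322] rz 0.32 j [  59.   15.   23.   -0. -100. -124.]
```

View pics/w1.png

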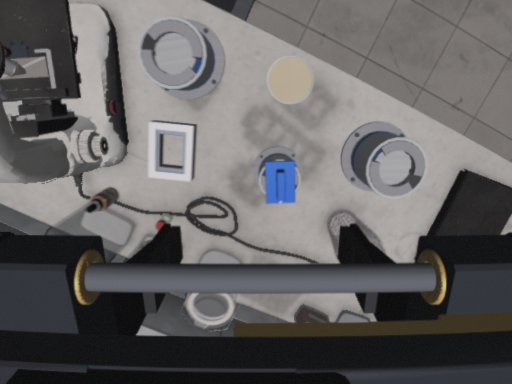

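The wrist view shows the cap at (280,182), the rest at (172,151), and the dish at (290,80). I'll refine the cap and rest from it.

```bash
cat >> h.py <<'E'
def blue(d,z,rough,r=.07):
    hsv=cv2.cvtColor(d["pixels"],cv2.COLOR_RGB2HSV); m=cv2.inRange(hsv,(105,110,40),(128,255,255))
    n,lab,st,ce=cv2.connectedComponentsWithStats(m); best=None
    for i in range(1,n):
        P=plane(d,[ce[i]],z)[0]
        if np.hypot(*(P[:2]-rough))<r and (best is None or st[i,4]>st[best,4]): best=i
    v,u=np.nonzero(lab==best)
    c,_=cv2.findContours((lab==best).astype(np.uint8),cv2.RETR_EXTERNAL,cv2.CHAIN_APPROX_NONE); c=max(c,key=cv2.contourArea).reshape(-1,2)
    P=plane(d,c,z)[:,:2]*1000; q=pts(d,np.c_[u,v])
    return P,q,c
def rest(d,rough=(.519,.25)):
    hsv=cv2.cvtColor(d["pixels"],cv2.COLOR_RGB2HSV); m=cv2.inRange(hsv,(0,0,170),(179,45,255))
    vv,uu=np.mgrid[0:384,0:512]; P=plane(d,np.c_[uu.ravel(),vv.ravel()],.033); Z=pts(d,np.c_[uu.ravel(),vv.ravel()])[:,2]
    k=((np.hypot(P[:,0]-rough[0],P[:,1]-rough[1])<.08)&(Z>.026)&(Z<.04)).reshape(384,512); m[~k]=0
    n,lab,st,ce=cv2.connectedComponentsWithStats(m); i=1+np.argmax(st[1:,4])
    cs,h=cv2.findContours((lab==i).astype(np.uint8),cv2.RETR_CCOMP,cv2.CHAIN_APPROX_NONE)
    for c in sorted(cs,key=len)[-2:]:
        print("rest",cv2.minAreaRect((plane(d,c.reshape(-1,2),.033)[:,:2]*1000).astype(np.float32)))
E
python3 - <<'E'
from h import *
import pickle
d=pickle.load(open("w1.pkl","rb"))
P,q,c=blue(d,.095,(.467,.453)); print(cv2.minAreaRect(P.astype(np.float32)),len(q),np.percentile(q[:,2],[5,50,95]).round(4))
for lo,hi in((.09,.1),(.115,.128)):
    s=q[(q[:,2]>lo)&(q[:,2]<hi)]; w=np.linalg.eigh(np.cov(s[:,:2].T))[1][:,1]; print(len(s),s.mean(0).round(4),np.degrees(np.arctan2(w[1],w[0])).round(1),cv2.minAreaRect((s[:,:2]*1000).astype(np.float32)))
rest(d)
E
```

```text
((467.23193359375, 453.77911376953125), (76.506103515625, 52.57814025878906), 29.070167541503906) 1226 [0.0915 0.0953 0.1225]
896 [0.4651 0.452  0.0949] -153.0 ((468.9031066894531, 452.6341857910156), (74.35775756835938, 50.222145080566406), 27.035598754882812)
239 [0.469  0.4526 0.1217] -153.2 ((469.4851379394531, 453.82550048828125), (50.562435150146484, 13.666996955871582), 25.930387496948242)
rest ((516.4462890625, 249.05348205566406), (84.20684051513672, 59.412818908691406), 20.08846092224121)
rest ((517.0072021484375, 248.40380859375), (108.78718566894531, 85.4159927368164), 19.30368423461914)
```

Converted, 0.232 m is 0.464, 0.135 m is 0.27, -1.7 degrees is -0.0189.

```bash
echo '{"rows": [[1, -0.028, 0.012, 0.09, 0, 0, 0], [1, -0.056, 0.024, 0.18, 0, 0, -0.0056], [1, -0.084, 0.036, 0.27, 0, 0, -0.0111], [1, -0.112, 0.048, 0.36, 0, 0, -0.0189], [1, -0.14, 0.062, 0.44, 0, 0, -0.0189], [1, -0.14, 0.062, 0.464, 0, 0, -0.0189], [1, -0.14, 0.062, 0.464, 0, 0, -0.0189]]}' | python3 -m handwheel | head -2
python3 - <<'E'
from h import *
import pickle
d=cap("wrist"); save(d,"w2.png"); pickle.dump(d,open("w2.pkl","wb"))
P,q,c=blue(d,.095,(.467,.453)); print(cv2.minAreaRect(P.astype(np.float32)),len(q),np.percentile(q[:,2],[5,50,95]).round(4))
for lo,hi in((.09,.1),(.115,.128)):
    s=q[(q[:,2]>lo)&(q[:,2]<hi)]; w=np.linalg.eigh(np.cov(s[:,:2].T))[1][:,1]; print(len(s),s.mean(0).round(4),np.degrees(np.arctan2(w[1],w[0])).round(1),cv2.minAreaRect((s[:,:2]*1000).astype(np.float32)))
rest(d); togo(.468,.453,.097,117); print(sensors.sense()["wrist_force"],sensors.sense()["ee_rot"])
E
```

```text
time_s: 4.05
tcp_pos: [0.473, 0.4487, 0.2098]
((468.7747802734375, 453.1048278808594), (75.07946014404297, 53.30218505859375), 26.754932403564453) 3851 [0.0938 0.0952 0.1224]
2978 [0.4662 0.4521 0.0949] -152.8 ((469.36553955078125, 453.5513000488281), (74.7999267578125, 51.895633697509766), 26.969501495361328)
794 [0.4686 0.4532 0.1218] -152.9 ((469.3760986328125, 453.81414794921875), (49.32999801635742, 13.039666175842285), 26.709569931030273)
rest ((516.8427124023438, 249.18983459472656), (82.87874603271484, 59.98074722290039), 19.165145874023438)
rest ((517.260986328125, 247.9093780517578), (108.29312133789062, 84.25603485107422), 19.001245498657227)
tcp [0.4739 0.4496 0.2128] tool-y yaw 116.64 d [0.0037 0.0058 0.1158] rz -0.36 j [  58.   24.    7.    0.  -73. -121.]
[-0.49945359  1.13123438  0.87516825] [[-8.93851378e-01 -4.48363277e-01  2.94791493e-04]
 [-4.48363330e-01  8.93850811e-01 -1.02559399e-03]
 [ 1.96339067e-04 -1.04890230e-03 -9.99999431e-01]]
```

View pics/w2.png

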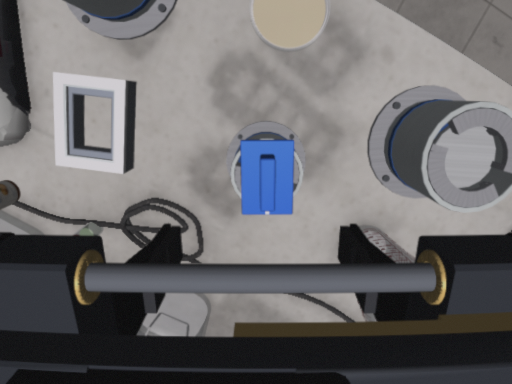

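The cap is centred at pixel (267,177), at world (0.469, 0.4535) with yaw 26.8°. The white mark is at (267,212) and the rest at (95,122). I'll descend part way and check.

Converted, 0.095 m is 0.19, 0.0057 m is 0.0114.

```bash
echo '{"rows": [[1, 0.0052, 0.0114, 0.06, 0, 0, 0], [1, 0.0052, 0.0114, 0.12, 0, 0, 0], [1, 0.0052, 0.0114, 0.17, 0, 0, 0], [1, 0.0052, 0.0114, 0.19, 0, 0, 0], [1, 0.0052, 0.0114, 0.19, 0, 0, 0], [1, 0.0052, 0.0114, 0.19, 0, 0, 0]]}' | python3 -m handwheel 
python3 -c "
from h import *
togo(.469,.4535,.097,116.8)"
```

```text
time_s: 4.7
tcp_pos: [0.4699, 0.455, 0.1202]
ee_rot: [[-0.894, -0.449, 0.003], [-0.449, 0.894, 0.003], [-0.004, 0.002, -1.0]]
wrist_force: [0.2, 0.7, 1.3]
gripper_width: 0.998
gripper_force: 0.0
tcp [0.4699 0.455  0.1202] tool-y yaw 116.65 d [ 0.0015 -0.001   0.0232] rz -0.15 j [  58.   28.   -1.    0.  -61. -122.]
```

Converted, 0.023 m is 0.046, 0.012 m is 0.024.

```bash
echo '{"rows": [[1, 0.002, -0.002, 0.024, 0, 0, 0], [1, 0.002, -0.002, 0.046, 0, 0, 0], [1, 0.002, -0.002, 0.046, 0, 0, 0], [0, 0.002, -0.002, 0.046, 0, 0, 0], [0, 0.002, -0.002, 0.046, 0, 0, 0], [0, 0.002, -0.002, 0.046, 0, 0, 0], [0, 0.002, -0.002, 0.046, 0, 0, 0], [0, 0.002, -0.002, 0.046, 0, 0, 0]]}' | python3 -m handwheel ; echo '{"rows": [[0, 0, 0, 0, 0, 0, 0], [0, 0, 0, 0, 0, 0, 0], [0, 0, 0, 0, 0, 0, 0]]}' | python3 -m handwheel
```

```text
time_s: 5.5
tcp_pos: [0.4684, 0.4526, 0.0946]
ee_rot: [[-0.894, -0.448, 0.0], [-0.448, 0.894, 0.0], [-0.0, 0.0, -1.0]]
wrist_force: [-0.4, 0.1, 0.3]
gripper_width: 0.629
gripper_force: 0.0
time_s: 5.8
tcp_pos: [0.4683, 0.4525, 0.0944]
ee_rot: [[-0.894, -0.448, 0.0], [-0.448, 0.894, 0.0], [-0.0, 0.0, -1.0]]
wrist_force: [-0.2, 0.4, -0.2]
gripper_width: 0.356
gripper_force: 0.0
```

Converted, -0.001 m is -0.002.

```bash
echo '{"rows": [[0, 0, 0, -0.002, 0, 0, 0], [0, 0, 0, -0.002, 0, 0, 0], [0, 0, 0, -0.002, 0, 0, 0], [0, 0, 0, -0.002, 0, 0, 0], [0, 0, 0, -0.002, 0, 0, 0]]}' | python3 -m handwheel; python3 -c "
from station import sensors; s=sensors.sense(); print(s['wrist_force'],s['moment'])"
```

```text
time_s: 6.3
tcp_pos: [0.4683, 0.4525, 0.0954]
ee_rot: [[-0.894, -0.448, -0.0], [-0.448, 0.894, -0.0], [0.0, -0.0, -1.0]]
wrist_force: [-0.0, -0.1, -0.3]
gripper_width: 0.013
gripper_force: 0.0
[-0.0465525  -0.12821277 -0.34066478] [ 0.02422554  0.02017923 -0.02333354]
```

The gripper shut without catching the bar, so I'll look.

Run:
```python
from h import *
import pickle
d=cap("wrist"); save(d,"w3.png"); pickle.dump(d,open("w3.pkl","wb"))
e=cap("scene"); save(e,"s3.png"); pickle.dump(e,open("s3.pkl","wb"))
a=cv2.imread("pics/w3.png"); b=cv2.imread("pics/s3.png")[190:270,100:206]
b=cv2.resize(b,(509,384)); cv2.imwrite("pics/c3.png",cv2.resize(np.hstack([a,b]),(800,300)))
s=sensors.sense(); print(s["gripper_width"],s["gripper_force"],s["tcp_pos"],s["joints"])
```

```text
0.008280944557112646 0.0 [0.46832985 0.45247873 0.09536731] [ 5.82180210e+01  2.88718533e+01 -2.90914555e+00 -1.51656516e-03
 -5.82227624e+01 -1.21587982e+02]
```

View pics/c3.png

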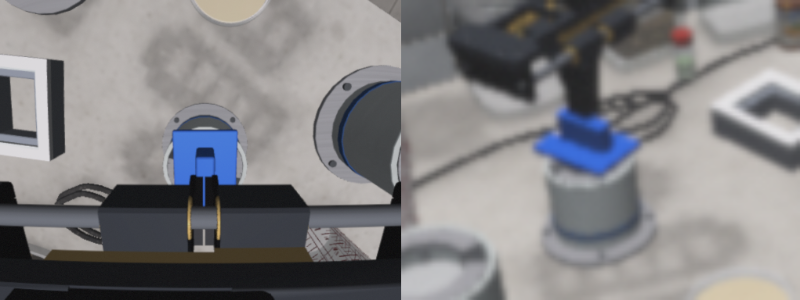

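The fingers closed just beyond the bar's far end, at right-hand crop (583,95), not around it. I'll measure the fingers' true position by depth.

Run:
```python
from h import *
import pickle
e=pickle.load(open("s3.pkl","rb")); d=pickle.load(open("w3.pkl","rb"))
# scene: columns around fingers just above bar
for v in range(196,222,3): print(v,[(u,tuple(pts(e,[(u,v)])[0].round(3))) for u in (134,137,140)], e["pixels"][v,137])
for dd,z in((e,.095),(d,.095)):
    P,q,c=blue(dd,z,(.467,.453)); print(cv2.minAreaRect(P.astype(np.float32)))
    s=q[(q[:,2]>.115)&(q[:,2]<.128)]; print(len(s),s.mean(0).round(4),cv2.minAreaRect((s[:,:2]*1000).astype(np.float32)))
print(d["world_from_camera"].round(3))
for u,v in((250,240),(262,240),(272,240),(262,260),(255,255),(270,255)): print(u,v,pts(d,[(u,v)])[0].round(3),d["pixels"][v,u])
```

```text
196 [(134, (np.float64(0.474), np.float64(0.485), np.float64(0.221))), (137, (np.float64(0.471), np.float64(0.477), np.float64(0.22))), (140, (np.float64(0.434), np.float64(0.478), np.float64(0.238)))] [63 67 72]
199 [(134, (np.float64(0.467), np.float64(0.488), np.float64(0.215))), (137, (np.float64(0.426), np.float64(0.49), np.float64(0.236))), (140, (np.float64(0.427), np.float64(0.481), np.float64(0.233)))] [50 52 57]
202 [(134, (np.float64(0.409), np.float64(0.505), np.float64(0.239))), (137, (np.float64(0.425), np.float64(0.492), np.float64(0.227))), (140, (np.float64(0.448), np.float64(0.477), np.float64(0.211)))] [42 42 46]
205 [(134, (np.float64(0.399), np.float64(0.508), np.float64(0.236))), (137, (np.float64(0.462), np.float64(0.483), np.float64(0.195))), (140, (np.float64(0.445), np.float64(0.479), np.float64(0.202)))] [103 102 103]
208 [(134, (np.float64(0.401), np.float64(0.509), np.float64(0.225))), (137, (np.float64(0.418), np.float64(0.497), np.float64(0.212))), (140, (np.float64(0.418), np.float64(0.488), np.float64(0.209)))] [133 134 140]
211 [(134, (np.float64(0.4
[... 949 characters left out ...]
4563 0.1203] ((468.6893310546875, 454.5435485839844), (46.819183349609375, 16.213184356689453), 26.04924774169922)
((464.608154296875, 451.788818359375), (68.50580596923828, 51.65557861328125), 27.089710235595703)
797 [0.4551 0.4462 0.1216] ((464.1650695800781, 447.6971435546875), (37.51735305786133, 17.315000534057617), 8.587564468383789)
[[-0.449 -0.857 -0.251  0.399]
 [ 0.893 -0.431 -0.126  0.417]
 [-0.001 -0.281  0.96   0.289]
 [ 0.     0.     0.     1.   ]]
250 240 [0.461 0.443 0.144] [16 15 16]
262 240 [0.459 0.449 0.143] [26 34 55]
272 240 [0.455 0.452 0.147] [20 19 19]
262 260 [0.458 0.448 0.165] [22 31 54]
255 255 [0.46  0.446 0.16 ] [20 17 19]
270 255 [0.457 0.452 0.16 ] [22 21 22]
```

Run:
```python
import cv2,numpy as np
a=cv2.imread("pics/w3.png")[200:310,200:325]; b=cv2.imread("pics/s3.png")[195:250,120:182]
cv2.imwrite("pics/c4.png",np.hstack([cv2.resize(a,(400,352),interpolation=cv2.INTER_CUBIC),cv2.resize(b,(397,352),interpolation=cv2.INTER_CUBIC)]))
```

```text
(no output)
```

View pics/c4.png

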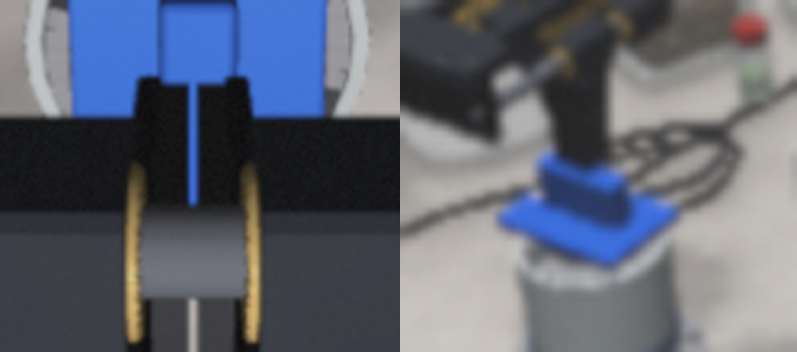

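The crop shows the fingers nearly shut (1 mm gap at (193,140)), with tips at about (150,80). They appear above or beyond the bar top. I'll check the tip height.

Run:
```python
from h import *
import pickle
d=pickle.load(open("w3.pkl","rb")); w=pickle.load(open("w2.pkl","rb")); e=pickle.load(open("s3.pkl","rb"))
for v in (222,224,226,228,231,235,245): print(v,[pts(d,[(u,v)])[0].round(3).tolist() for u in (247,252,268,274)])
print("open fingers w2 (tcp z .2128, tcp .4739 .4496)")
for u,v in((172,232),(170,245),(165,255),(160,275),(350,232),(352,245)): print(u,v,pts(w,[(u,v)])[0].round(3),w["pixels"][v,u])
for v in (214,216,218,220,222): print(v,[pts(e,[(u,v)])[0].round(3).tolist() for u in (146,149,152)],e["pixels"][v,149])
```

```text
222 [[0.472, 0.445, 0.095], [0.461, 0.444, 0.122], [0.457, 0.452, 0.121], [0.464, 0.461, 0.095]]
224 [[0.461, 0.441, 0.127], [0.462, 0.444, 0.122], [0.458, 0.452, 0.122], [0.455, 0.454, 0.126]]
226 [[0.461, 0.441, 0.131], [0.461, 0.444, 0.126], [0.457, 0.452, 0.126], [0.455, 0.454, 0.13]]
228 [[0.461, 0.441, 0.132], [0.461, 0.444, 0.129], [0.457, 0.452, 0.129], [0.455, 0.454, 0.133]]
231 [[0.461, 0.441, 0.137], [0.461, 0.444, 0.133], [0.457, 0.452, 0.133], [0.455, 0.454, 0.136]]
235 [[0.461, 0.441, 0.142], [0.461, 0.444, 0.138], [0.457, 0.452, 0.138], [0.455, 0.453, 0.142]]
245 [[0.46, 0.442, 0.153], [0.462, 0.445, 0.148], [0.458, 0.452, 0.148], [0.455, 0.453, 0.152]]
open fingers w2 (tcp z .2128, tcp .4739 .4496)
172 232 [0.484 0.403 0.25 ] [20 18 20]
170 245 [0.485 0.406 0.262] [20 20 20]
165 255 [0.487 0.406 0.269] [19 20 21]
160 275 [0.457 0.411 0.327] [89 91 98]
350 232 [0.443 0.486 0.25 ] [19 18 19]
352 245 [0.444 0.483 0.265] [21 21 22]
214 [[0.46, 0.461, 0.156], [0.459, 0.452, 0.153], [0.464, 0.441, 0.146]] [39 40 41]
216 [[0.465, 0.461, 0.145], [0.458, 0.453, 0.147], [0.462, 0.443, 0.14]] [38 38 39]
218 [[0.469, 0.46, 0.136], [0.455, 0.455, 0.141], [0.463, 0.443, 0.133]] [39 39 41]
220 [[0.465, 0.462, 0.131], [0.454, 0.456, 0.135], [-0.534, 0.749, 0.798]] [39 44 62]
222 [[0.471, 0.461, 0.119], [0.466, 0.454, 0.12], [0.459, 0.446, 0.121]] [ 52  85 167]
```

The finger tips really sit about 29 mm above the reported TCP: wrist depth puts them at z≈0.1245 with TCP at 0.0954. The scene view agrees, and so does the free closing. The lateral position is right to about 2 mm. I'll reopen, then go 27 mm lower with force checks.

Converted, -0.004 m is -0.008, -0.002 m is -0.004.

```bash
echo '{"rows": [[1, 0, 0, -0.008, 0, 0, 0], [1, -0.004, 0.002, -0.008, 0, 0, 0], [1, -0.004, 0.002, -0.008, 0, 0, 0], [1, -0.004, 0.002, -0.008, 0, 0, 0], [1, -0.004, 0.002, -0.008, 0, 0, 0], [1, -0.004, 0.002, -0.008, 0, 0, 0], [1, -0.004, 0.002, -0.008, 0, 0, 0], [1, -0.004, 0.002, -0.008, 0, 0, 0]]}' | python3 -m handwheel ; echo '{"rows": [[1, 0, 0, 0, 0, 0, 0], [1, 0, 0, 0.02, 0, 0, 0], [1, 0, 0, 0.03, 0, 0, 0], [1, 0, 0, 0.04, 0, 0, 0], [1, 0, 0, 0.048, 0, 0, 0], [1, 0, 0, 0.052, 0, 0, 0], [1, 0, 0, 0.052, 0, 0, 0]]}' | python3 -m handwheel
```

```text
time_s: 7.2
tcp_pos: [0.4696, 0.4543, 0.0994]
ee_rot: [[-0.894, -0.448, -0.0], [-0.448, 0.894, -0.0], [0.0, -0.0, -1.0]]
wrist_force: [0.5, 0.4, -0.1]
gripper_width: 0.647
gripper_force: 0.0
time_s: 7.9
tcp_pos: [0.4696, 0.4541, 0.073]
ee_rot: [[-0.894, -0.448, -0.0], [-0.448, 0.894, -0.001], [0.001, -0.0, -1.0]]
wrist_force: [0.5, 0.3, -0.9]
gripper_width: 1.0
gripper_force: 0.0
```

Converted, 0.003 m is 0.006, 0.002 m is 0.004.

```bash
echo '{"rows": [[0.3, 0, 0, 0.004, 0, 0, 0], [0.3, 0, 0, 0.006, 0, 0, 0], [0.3, 0, 0, 0.006, 0, 0, 0], [0.3, 0, 0, 0.006, 0, 0, 0], [0.3, 0, 0, 0.006, 0, 0, 0], [0.3, 0, 0, 0.006, 0, 0, 0], [0.3, 0, 0, 0.006, 0, 0, 0]]}' | python3 -m handwheel ; echo '{"rows": [[0, 0, 0, 0, 0, 0, 0], [0, 0, 0, 0, 0, 0, 0], [0, 0, 0, 0, 0, 0, 0], [0, 0, 0, 0, 0, 0, 0]]}' | python3 -m handwheel; python3 -c "
from h import *
print(sensors.sense()['moment']); togo(.469,.4535,.07,116.8)"
```

```text
time_s: 8.6
tcp_pos: [0.4697, 0.4543, 0.0705]
ee_rot: [[-0.894, -0.448, 0.0], [-0.448, 0.894, 0.0], [-0.0, 0.0, -1.0]]
wrist_force: [0.0, -0.2, -0.1]
gripper_width: 0.451
gripper_force: 0.0
time_s: 9.0
tcp_pos: [0.4697, 0.4543, 0.0704]
ee_rot: [[-0.894, -0.448, 0.0], [-0.448, 0.894, -0.0], [0.0, -0.0, -1.0]]
wrist_force: [-0.4, -0.7, -1.0]
gripper_width: 0.159
gripper_force: 30.0
[0.01888597 0.00896246 0.08178238]
tcp [0.4697 0.4543 0.0704] tool-y yaw 116.65 d [ 0.001  -0.0004  0.0004] rz -0.15 j [  58.   30.   -4.    0.  -55. -122.]
```

Gripped at width 0.159 (14 mm) with 30 N. Next I push down.

Converted, 0.0055 m is 0.011, 0.005 m is 0.01.

```bash
echo '{"rows": [[0, 0, 0, 0.004, 0, 0, 0], [0, 0, 0, 0.008, 0, 0, 0], [0, 0, 0, 0.01, 0, 0, 0], [0, 0, 0, 0.011, 0, 0, 0], [0, 0, 0, 0.011, 0, 0, 0], [0, 0, 0, 0.011, 0, 0, 0]]}' | python3 -m handwheel; python3 -c "
from h import *
s=sensors.sense(); print(s['wrist_force'],s['moment'])"
```

```text
time_s: 9.6
tcp_pos: [0.4698, 0.4544, 0.0676]
ee_rot: [[-0.893, -0.449, 0.001], [-0.449, 0.893, 0.0], [-0.001, -0.0, -1.0]]
wrist_force: [-3.2, -2.3, 10.9]
gripper_width: 0.16
gripper_force: 30.0
[-3.23860679 -2.26596235 10.89894198] [-0.70466519  1.21660649  0.04427195]
```

Converted, 0.004 m is 0.008, 0.002 m is 0.004.

```bash
echo '{"rows": [[0, 0, 0, 0.004, 0, 0, 0], [0, 0, 0, 0.008, 0, 0, 0], [0, 0, 0, 0.008, 0, 0, 0], [0, 0, 0, 0.008, 0, 0, 0], [0, 0, 0, 0.008, 0, 0, 0]]}' | python3 -m handwheel; python3 -c "
from h import *
s=sensors.sense(); print(s['wrist_force'],s['moment'])"
```

```text
time_s: 10.1
tcp_pos: [0.4699, 0.4544, 0.0644]
ee_rot: [[-0.893, -0.449, 0.002], [-0.449, 0.893, 0.001], [-0.002, -0.0, -1.0]]
wrist_force: [-4.9, -3.2, 13.7]
gripper_width: 0.157
gripper_force: 30.0
[-4.87026861 -3.23903788 13.72061107] [-0.94100428  1.53446503  0.06135478]
```

The cap is held about 6 mm down. Next I turn it anticlockwise; the stop can't come before 41°.

```bash
cat > m.py <<'E'
from h import *
s=sensors.sense(); R=s['ee_rot']; print(np.round(s['wrist_force'],1),np.round(s['moment'],3),"yaw",round(np.degrees(np.arctan2(R[1][1],R[0][1])),2),np.round(s['tcp_pos'],4),s['gripper_width'])
E
python3 m.py; echo '{"rows": [[0, 0, 0, 0, 0, 0, -0.0333], [0, 0, 0, 0, 0, 0, -0.0667]]}' | python3 -m handwheel >/dev/null; python3 m.py;  echo '{"rows": [[0, 0, 0, 0, 0, 0, -0.0556], [0, 0, 0, 0, 0, 0, -0.1111], [0, 0, 0, 0, 0, 0, -0.1667], [0, 0, 0, 0, 0, 0, -0.2222]]}' | python3 -m handwheel >/dev/null; python3 m.py
```

```text
[-4.9 -3.2 13.7] [-0.941  1.534  0.061] yaw 116.7 [0.4699 0.4544 0.0644] 0.15652976396047472
[-2.3 -1.5 13.1] [-0.614  0.781 -0.084] yaw 122.81 [0.4708 0.4552 0.0649] 0.16138424612427263
[-0.9 -1.4 12.6] [-0.647  0.461 -0.166] yaw 142.88 [0.4716 0.4555 0.0651] 0.15764830252316744
```

Converted, 0.0015 m is 0.003, -12 degrees is -0.1333.

```bash
echo '{"rows": [[0, 0, 0, 0.003, 0, 0, -0.0333], [0, 0, 0, 0.003, 0, 0, -0.0667], [0, 0, 0, 0.003, 0, 0, -0.1], [0, 0, 0, 0.003, 0, 0, -0.1333]]}' | python3 -m handwheel >/dev/null; python3 m.py; echo '{"rows": [[0, 0, 0, 0, 0, 0, -0.0222]]}' | python3 -m handwheel >/dev/null; python3 m.py;echo '{"rows": [[0, 0, 0, 0, 0, 0, -0.0222], [0, 0, 0, 0, 0, 0, -0.0333]]}' | python3 -m handwheel >/dev/null; python3 m.py
```

```text
[-0.7 -3.  14.4] [-0.789  0.491 -0.208] yaw 154.81 [0.4717 0.4555 0.0639] 0.16068163137672087
[-1.  -2.3 14.1] [-0.792  0.507 -0.183] yaw 156.78 [0.4717 0.4555 0.064 ] 0.1555808882634864
[-0.6 -3.1 14.2] [-0.773  0.486 -0.184] yaw 159.74 [0.4717 0.4555 0.0639] 0.1580739243419951
```

Converted, -2 degrees is -0.0222.

```bash
for i in 1 2 3 4; do echo '{"rows": [[0, 0, 0, 0, 0, 0, -0.0111], [0, 0, 0, 0, 0, 0, -0.0222]]}' | python3 -m handwheel >/dev/null; python3 m.py; done
```

```text
[-1.6 -2.6 14.3] [-0.782  0.497 -0.117] yaw 161.72 [0.4717 0.4555 0.0639] 0.1561315185669647
[-0.1 -2.2 14.4] [-0.753  0.512 -0.18 ] yaw 163.72 [0.4718 0.4555 0.0639] 0.15796517006704835
[-0.8 -2.  14. ] [-0.818  0.501 -0.111] yaw 165.72 [0.4718 0.4555 0.064 ] 0.1566682645597917
[-1.4 -2.2 14.5] [-0.819  0.488 -0.089] yaw 167.72 [0.4718 0.4555 0.064 ] 0.16025899486933964
```

Converted, -2 degrees is -0.0222.

```bash
echo '{"rows": [[0, 0, 0, 0, 0, 0, -0.0111], [0, 0, 0, 0, 0, 0, -0.0222]]}' | python3 -m handwheel >/dev/null; python3 m.py
```

```text
[-1.3 -1.8 14. ] [-0.871  0.456 -0.114] yaw 169.72 [0.4718 0.4555 0.0639] 0.15812132815070093
```

Converted, -2 degrees is -0.0222.

```bash
echo '{"rows": [[0, 0, 0, 0, 0, 0, -0.0111], [0, 0, 0, 0, 0, 0, -0.0222]]}' | python3 -m handwheel >/dev/null; python3 m.py
```

```text
[-0.7 -3.3 13.2] [-0.822  0.541 -0.178] yaw 171.72 [0.4718 0.4555 0.064 ] 0.1592045307219097
```

Converted, -2 degrees is -0.0222.

```bash
echo '{"rows": [[0, 0, 0, 0, 0, 0, -0.0111], [0, 0, 0, 0, 0, 0, -0.0222]]}' | python3 -m handwheel >/dev/null; python3 m.py
```

```text
[-0.4 -2.1 13.3] [-0.798  0.478 -0.134] yaw 173.72 [0.4718 0.4555 0.064 ] 0.16037784019199522
```

Converted, -2 degrees is -0.0222.

```bash
echo 'import sys; sys.exit(abs(s["moment"][2])>0.3)' >> m.py
echo '{"rows": [[0, 0, 0, 0, 0, 0, -0.0111], [0, 0, 0, 0, 0, 0, -0.0222]]}' | python3 -m handwheel >/dev/null; python3 m.py && echo '{"rows": [[0, 0, 0, 0, 0, 0, -0.0111], [0, 0, 0, 0, 0, 0, -0.0222]]}' | python3 -m handwheel >/dev/null && python3 m.py && echo '{"rows": [[0, 0, 0, 0, 0, 0, -0.0111], [0, 0, 0, 0, 0, 0, -0.0222]]}' | python3 -m handwheel >/dev/null && python3 m.py && echo '{"rows": [[0, 0, 0, 0, 0, 0, -0.0111], [0, 0, 0, 0, 0, 0, -0.0222]]}' | python3 -m handwheel >/dev/null && python3 m.py && echo '{"rows": [[0, 0, 0, 0, 0, 0, -0.0111], [0, 0, 0, 0, 0, 0, -0.0222]]}' | python3 -m handwheel >/dev/null && python3 m.py
```

```text
[-2.  -1.9 13.8] [-0.646  0.817 -0.205] yaw 175.71 [0.4716 0.4556 0.064 ] 0.15837879051010287False
```

Converted, -1 degrees is -0.0111.

```bash
sed -i 's/sys.exit(\(.*\))$/sys.exit(int(\1))/' m.py
echo '{"rows": [[0, 0, 0, 0, 0, 0, -0.0111]]}' | python3 -m handwheel >/dev/null; python3 m.py && echo '{"rows": [[0, 0, 0, 0, 0, 0, -0.0111]]}' | python3 -m handwheel >/dev/null && python3 m.py && echo '{"rows": [[0, 0, 0, 0, 0, 0, -0.0111]]}' | python3 -m handwheel >/dev/null && python3 m.py && echo '{"rows": [[0, 0, 0, 0, 0, 0, -0.0111]]}' | python3 -m handwheel >/dev/null && python3 m.py
```

```text
[-2.4 -2.3 15.1] [-0.67   1.064 -0.226] yaw 176.69 [0.4714 0.4556 0.0639] 0.16001216085943082
[-3.8 -1.7 15.3] [-0.628  1.352 -0.286] yaw 177.68 [0.4711 0.4555 0.0639] 0.15973348333983295
[-3.9 -1.6 16.2] [-0.607  1.565 -0.356] yaw 178.67 [0.4708 0.4555 0.0639] 0.1585345779038897
```

Converted, -1 degrees is -0.0111.

```bash
echo '{"rows": [[0, 0, 0, 0, 0, 0, -0.0111]]}' | python3 -m handwheel >/dev/null; python3 m.py ; echo '{"rows": [[0, 0, 0, 0, 0, 0, 0]]}' | python3 -m handwheel >/dev/null; python3 m.py
```

```text
[-4.8 -2.  16.3] [-0.644  1.506 -0.527] yaw 179.64 [0.4706 0.4555 0.0639] 0.15622543408757164
[-4.4 -1.8 16.3] [-0.681  1.501 -0.563] yaw 179.6 [0.4706 0.4555 0.0639] 0.15904079304154006
```

The stop is felt: 0.56 N·m at about 63° turned. I'll back off 2° and let it rise.

Converted, -0.014 m is -0.028, -0.012 m is -0.024, 2 degrees is 0.0222.

```bash
echo '{"rows": [[0, 0, 0, 0, 0, 0, 0.0222], [0, 0, 0, -0.006, 0, 0, 0.0222], [0, 0, 0, -0.012, 0, 0, 0.0222], [0, 0, 0, -0.018, 0, 0, 0.0222], [0, 0, 0, -0.024, 0, 0, 0.0222], [0, 0, 0, -0.028, 0, 0, 0.0222], [0, 0, 0, -0.028, 0, 0, 0.0222]]}' | python3 -m handwheel >/dev/null; python3 m.py
```

```text
[2.3 0.5 2.3] [ 0.421 -0.48  -0.06 ] yaw 177.63 [0.4702 0.4547 0.0734] 0.15812047548913716
```

Converted, -0.015 m is -0.03, -0.01 m is -0.02.

```bash
echo '{"rows": [[0, 0, 0, -0.01, 0, 0, 0], [0, 0, 0, -0.02, 0, 0, 0], [0, 0, 0, -0.03, 0, 0, 0], [0, 0, 0, -0.03, 0, 0, 0]]}' | python3 -m handwheel >/dev/null; python3 m.py
```

```text
[ 0.5  0.  -1.1] [0.066 0.066 0.033] yaw 177.64 [0.4694 0.4544 0.0892] 0.15527586975515772
```

The cap is free and carried. I raise it and check the clearances around the rest, since the gripper body may come near the microscope.

Careful with the scale: shifts go in shares of 0.5 m and turns go in shares of 90 degrees. That gives: -0.15 m is -0.3, -0.12 m is -0.24.

```bash
echo '{"rows": [[0, 0, 0, -0.06, 0, 0, 0], [0, 0, 0, -0.12, 0, 0, 0], [0, 0, 0, -0.18, 0, 0, 0], [0, 0, 0, -0.24, 0, 0, 0], [0, 0, 0, -0.3, 0, 0, 0], [0, 0, 0, -0.3, 0, 0, 0]]}' | python3 -m handwheel >/dev/null; python3 m.py
python3 - <<'E'
from h import *
import pickle
for d in (pickle.load(open("w1.pkl","rb")),pickle.load(open("scene.pkl","rb")),pickle.load(open("top.pkl","rb"))):
    vv,uu=np.mgrid[0:384,0:512]; p=pts(d,np.c_[uu.ravel(),vv.ravel()]); ok=d["z_map"].ravel()>.05; p=p[ok]
    a=np.radians(109); ey=np.array([np.cos(a),np.sin(a)]); ex=np.array([-ey[1],ey[0]]); r=p[:,:2]-[.517,.2485]
    Y=r@ey; X=r@ex
    for y0 in range(-170,120,20):
        k=(abs(X)<.05)&(Y>y0/1e3)&(Y<=(y0+20)/1e3)&(p[:,2]<.4)
        print(y0,k.sum(),round(float(p[k,2].max()),3) if k.any() else None,end=" | ")
    print()
E
```

```text
[1.  0.3 0.3] [ 0.064  0.029 -0.019] yaw 177.67 [0.4711 0.4559 0.244 ] 0.15830070053295414
-170 1551 0.263 | -150 2744 0.263 | -130 959 0.132 | -110 1392 0.129 | -90 503 0.028 | -70 381 0.003 | -50 360 0.036 | -30 688 0.035 | -10 522 0.035 | 10 409 0.035 | 30 683 0.036 | 50 494 0.004 | 70 490 0.003 | 90 493 0.003 | 110 493 0.003 | 
-170 318 0.286 | -150 459 0.261 | -130 197 0.132 | -110 374 0.128 | -90 322 0.111 | -70 136 -0.303 | -50 97 0.035 | -30 225 0.034 | -10 279 0.036 | 10 234 0.035 | 30 384 0.035 | 50 262 0.005 | 70 172 0.004 | 90 129 0.003 | 110 140 0.003 | 
-170 49 0.294 | -150 98 0.267 | -130 66 0.139 | -110 70 0.125 | -90 73 0.027 | -70 71 0.013 | -50 76 0.045 | -30 77 0.044 | -10 78 0.043 | 10 86 0.045 | 30 71 0.044 | 50 76 0.015 | 70 74 0.011 | 90 77 0.009 | 110 73 0.014 |
```

Run:
```python
from h import *
import pickle
tcp=np.array([.4683,.4525,.0954]); a=np.radians(116.65); ey=np.array([np.cos(a),np.sin(a)]); ex=np.array([-ey[1],ey[0]])
for n in ("s3","w3"):
    d=pickle.load(open(n+".pkl","rb")); vv,uu=np.mgrid[0:384,0:512]; p=pts(d,np.c_[uu.ravel(),vv.ravel()]); ok=d["z_map"].ravel()>.03; p=p[ok]-tcp
    Y=p[:,:2]@ey; X=p[:,:2]@ex; H=p[:,2]
    for y0 in range(-140,140,20):
        k=(abs(X)<.06)&(Y>y0/1e3)&(Y<=(y0+20)/1e3)&(H>.035)&(H<.3)
        print(y0,k.sum(),np.percentile(H[k],[2,50]).round(3) if k.sum()>3 else None,end=" | ")
    print()
```

```text
-140 0 None | -120 0 None | -100 71 [0.102 0.14 ] | -80 91 [0.105 0.135] | -60 74 [0.113 0.15 ] | -40 155 [0.107 0.156] | -20 259 [0.045 0.155] | 0 559 [0.041 0.164] | 20 391 [0.105 0.204] | 40 71 [0.112 0.137] | 60 94 [0.114 0.142] | 80 287 [0.102 0.13 ] | 100 0 None | 120 0 None | 
-140 0 None | -120 0 None | -100 86 [0.101 0.103] | -80 3186 [0.102 0.113] | -60 6155 [0.115 0.136] | -40 10433 [0.109 0.129] | -20 12403 [0.052 0.125] | 0 12414 [0.052 0.125] | 20 9991 [0.109 0.129] | 40 5279 [0.114 0.136] | 60 2365 [0.102 0.11 ] | 80 17 [0.1   0.102] | 100 0 None | 120 0 None |
```

Run:
```python
from h import *
import pickle
a=np.radians(109); ey=np.array([np.cos(a),np.sin(a)]); ex=np.array([-ey[1],ey[0]])
for n in("w1","w2","scene"):
    d=pickle.load(open(n+".pkl","rb")); vv,uu=np.mgrid[0:384,0:512]; p=pts(d,np.c_[uu.ravel(),vv.ravel()])[d["z_map"].ravel()>.05]
    r=p[:,:2]-[.517,.2485]; Y=r@ey; X=r@ex
    print(n)
    for x0 in range(-80,80,10):
        k=(X>x0/1e3)&(X<=(x0+10)/1e3)&(p[:,2]>.09)&(p[:,2]<.3)&(Y<-.03)&(Y>-.2)
        print(x0,k.sum(),(round(float(np.sort(Y[k])[-3]),3),p[k][np.argsort(Y[k])[-3],2].round(3)) if k.sum()>5 else None,end=" | ")
    print()
tcp=np.array([.4683,.4525,.0954]); a=np.radians(116.65); ey=np.array([np.cos(a),np.sin(a)]); ex=np.array([-ey[1],ey[0]])
for n in ("s3","w3"):
    d=pickle.load(open(n+".pkl","rb")); vv,uu=np.mgrid[0:384,0:512]; p=pts(d,np.c_[uu.ravel(),vv.ravel()])[d["z_map"].ravel()>.03]-tcp
    Y=p[:,:2]@ey; X=p[:,:2]@ex;k=(abs(Y)>.06)&(abs(Y)<.12)&(abs(X)<.08)&(p[:,2]>.08)&(p[:,2]<.14); print(n,np.percentile(Y[k],[.5,99.5]),np.percentile(X[k],[1,99]))
```

```text
w1
-80 0 None | -70 0 None | -60 0 None | -50 8 (-0.153, np.float64(0.131)) | -40 140 (-0.13, np.float64(0.095)) | -30 398 (-0.126, np.float64(0.092)) | -20 535 (-0.106, np.float64(0.105)) | -10 644 (-0.092, np.float64(0.106)) | 0 731 (-0.091, np.float64(0.103)) | 10 799 (-0.091, np.float64(0.103)) | 20 831 (-0.093, np.float64(0.097)) | 30 628 (-0.111, np.float64(0.096)) | 40 575 (-0.142, np.float64(0.093)) | 50 575 (-0.15, np.float64(0.19)) | 60 427 (-0.152, np.float64(0.148)) | 70 335 (-0.153, np.float64(0.151)) | 
w2
-80 0 None | -70 0 None | -60 0 None | -50 0 None | -40 0 None | -30 0 None | -20 0 None | -10 0 None | 0 0 None | 10 0 None | 20 0 None | 30 0 None | 40 0 None | 50 0 None | 60 0 None | 70 0 None | 
scene
-80 0 None | -70 0 None | -60 0 None | -50 1 None | -40 9 (-0.136, np.float64(0.13)) | -30 45 (-0.13, np.float64(0.119)) | -20 77 (-0.108, np.float64(0.101)) | -10 89 (-0.093, np.float64(0.108)) | 0 112 (-0.091, np.float64(0.103)) | 10 166 (-0.09, np.float64(0.102)) | 20 164 (-0.095, np.float64(0.108)) | 30 159 (-0.112, np.float64(0.104)) | 40 115 (-0.148, np.float64(0.134)) | 50 157 (-0.149, np.float64(0.102)) | 60 64 (-0.151, np.float64(0.151)) | 70 43 (-0.154, np.float64(0.261)) | 
s3 [-0.08997472  0.09674257] [-0.03705389  0.0383605 ]
w3 [-0.0805735   0.07987667] [0.00108869 0.0372416 ]
```

A focus knob (Y −0.091 from the rest, z up to 0.13) would meet the gripper body's end if I seated with this low grip: the body's bottom would be at 0.109 and its end at −0.095. I'll set the cap back straight down on its spring at the same free angle and regrip the bar near its top. That raises the body about 17 mm.

Converted, 0.15 m is 0.3, 0.14 m is 0.28.

```bash
echo '{"rows": [[0, 0, 0, 0.08, 0, 0, 0], [0, 0, 0, 0.16, 0, 0, 0], [0, 0, 0, 0.24, 0, 0, 0], [0, 0, 0, 0.28, 0, 0, 0], [0, 0, 0, 0.3, 0, 0, 0], [0, 0, 0, 0.3, 0, 0, 0]]}' | python3 -m handwheel >/dev/null; python3 m.py && echo '{"rows": [[0, 0, 0, 0.008, 0, 0, 0], [0, 0, 0, 0.016, 0, 0, 0], [0, 0, 0, 0.024, 0, 0, 0], [0, 0, 0, 0.028, 0, 0, 0], [0, 0, 0, 0.028, 0, 0, 0]]}' | python3 -m handwheel >/dev/null; python3 m.py
```

```text
[ 0.1 -0.2 -0.5] [ 0.006  0.076 -0.024] yaw 177.63 [0.469  0.4535 0.0867] 0.15830356274914098
[ 1.2  0.  -1.3] [ 0.121 -0.452 -0.075] yaw 177.63 [0.4702 0.4546 0.0747] 0.15665869074687647
```

Converted, -0.014 m is -0.028, -0.01 m is -0.02.

```bash
echo '{"rows": [[0.35, 0, 0, 0, 0, 0, 0], [0.35, 0, 0, 0, 0, 0, 0], [0.35, 0, 0, 0, 0, 0, 0], [0.35, 0, 0, 0, 0, 0, 0], [0.35, 0, 0, -0.01, 0, 0, 0], [0.35, 0, 0, -0.02, 0, 0, 0], [0.35, 0, 0, -0.028, 0, 0, 0], [0.35, 0, 0, -0.028, 0, 0, 0]]}' | python3 -m handwheel >/dev/null; python3 m.py; echo '{"rows": [[0, 0, 0, 0, 0, 0, 0], [0, 0, 0, 0, 0, 0, 0], [0, 0, 0, 0, 0, 0, 0], [0, 0, 0, 0, 0, 0, 0], [0, 0, 0, 0, 0, 0, 0]]}' | python3 -m handwheel; python3 m.py
```

```text
[-0.6  0.7  0.4] [-0.004  0.076 -0.022] yaw 177.64 [0.4701 0.4549 0.0896] 0.3514244566413104
time_s: 17.6
tcp_pos: [0.4697, 0.4542, 0.0882]
ee_rot: [[-0.041, -0.999, -0.0], [-0.999, 0.041, -0.0], [0.0, 0.0, -1.0]]
wrist_force: [0.7, -0.8, -0.9]
gripper_width: 0.156
gripper_force: 30.0
[ 0.7 -0.8 -0.9] [ 0.084 -0.004  0.011] yaw 177.63 [0.4697 0.4542 0.0882] 0.1559679591206462
```

Converted, -0.11 m is -0.22, -0.09 m is -0.18.

```bash
echo '{"rows": [[0, 0, 0, -0.01, 0, 0, 0], [0, 0, 0, -0.03, 0, 0, 0], [0, 0, 0, -0.06, 0, 0, 0], [0, 0, 0, -0.12, 0, 0, 0], [0, 0, 0, -0.18, 0, 0, 0], [0, 0, 0, -0.22, 0, 0, 0], [0, 0, 0, -0.22, 0, 0, 0]]}' | python3 -m handwheel >/dev/null; python3 m.py
python3 - <<'E'
from h import *
d=cap("wrist"); P,q,c=blue(d,.2,(.47,.454),.09); print(cv2.minAreaRect(P.astype(np.float32)),len(q)); 
togo(.517,.2485,.2,177.64-68.7)
E
```

```text
[ 0.6 -0.1 -0.7] [0.05  0.073 0.031] yaw 177.66 [0.4711 0.4559 0.2034] 0.15553349167108102
((470.5804443359375, 454.8675842285156), (67.58293151855469, 54.71567153930664), 87.425048828125) 6436
tcp [0.47   0.455  0.2006] tool-y yaw 177.63 d [ 2.044e-01 -5.550e-02 -1.000e-04] rz 68.69 j [ 58.  24.   6.  -0. -71. -61.]
```

Converted, 0.204 m is 0.408, -0.0555 m is -0.111, 8.5 degrees is 0.0944.

```bash
echo '{"rows": [[0, 0.04, -0.01, 0, 0, 0, 0.0944], [0, 0.09, -0.024, 0, 0, 0, 0.1889], [0, 0.15, -0.04, 0, 0, 0, 0.2833], [0, 0.21, -0.056, 0, 0, 0, 0.3778], [0, 0.27, -0.072, 0, 0, 0, 0.4722], [0, 0.33, -0.09, 0, 0, 0, 0.5667], [0, 0.38, -0.104, 0, 0, 0, 0.6611], [0, 0.408, -0.111, 0, 0, 0, 0.7556]]}' | python3 -m handwheel >/dev/null;  echo '{"rows": [[0, 0, 0, 0, 0, 0, 0.0078], [0, 0, 0, 0, 0, 0, 0.0078], [0, 0, 0, 0, 0, 0, 0.0078]]}' | python3 -m handwheel >/dev/null; python3 m.py
python3 - <<'E'
from h import *
import pickle
d=cap("wrist"); save(d,"w5.png"); pickle.dump(d,open("w5.pkl","wb")); rest(d); P,q,c=blue(d,.211,(.517,.2485),.09); print(cv2.minAreaRect(P.astype(np.float32)),len(q)); s=q[abs(q[:,2]-.21)<.006]; print(np.percentile(q[:,2],[5,50,95]).round(3),cv2.minAreaRect((s[:,:2]*1000).astype(np.float32)))
togo(.517,.2485,.2,108.9)
e=cap("scene"); save(e,"s5.png"); pickle.dump(e,open("s5.pkl","wb")); rest(e)
E
```

```text
[-0.3  0.8 -0.6] [-0.051  0.002  0.02 ] yaw 109.06 [0.5163 0.2487 0.1977] 0.1570905350840009
rest ((479.87725830078125, 241.94515991210938), (5.477363109588623, 7.801616191864014), 64.23584747314453)
rest ((490.60772705078125, 238.519775390625), (51.38803482055664, 84.19445037841797), 19.13417625427246)
((508.8796691894531, 245.5995635986328), (62.10887908935547, 50.120994567871094), 18.915489196777344) 6441
[0.207 0.208 0.235] ((504.3847961425781, 244.19619750976562), (49.60685729980469, 51.47581100463867), 18.8475341796875)
tcp [0.5164 0.2489 0.1979] tool-y yaw 109.06 d [-0.0005 -0.0006 -0.0021] rz 0.16 j [  42.   17.   -6.   -0.  -67. -113.]
rest ((513.5816040039062, 251.4619903564453), (90.66523742675781, 63.03413391113281), 16.608489990234375)
rest ((518.5103149414062, 250.03994750976562), (106.71683502197266, 83.87518310546875), 19.403226852416992)
```

View pics/w5.png

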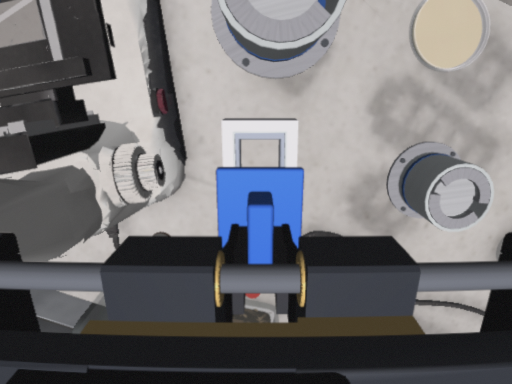

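The cap is at (260,205) and the rest's near part at (260,140), nicely parallel. The knob is at (130,172), beside the rest. I'll compute the relative offset from the visible near edges.

```bash
cat > off.py <<'E'
from h import *
import sys
def meas(d,zf,a=19.1):
    a=np.radians(a); ex=np.array([np.cos(a),np.sin(a)]); ey=np.array([-ex[1],ex[0]])
    P,q,c=blue(d,zf,(.517,.2485),.09); X=P@ex; Y=P@ey; f=X<np.percentile(X,2)+28
    cc=(X.min()+38)*ex+(Y[f].min()+Y[f].max())/2*ey
    hsv=cv2.cvtColor(d["pixels"],cv2.COLOR_RGB2HSV); m=cv2.inRange(hsv,(0,0,170),(179,45,255))
    vv,uu=np.mgrid[0:384,0:512]; uv=np.c_[uu.ravel(),vv.ravel()]; R=plane(d,uv,.033); Z=pts(d,uv)[:,2]
    k=(m.ravel()>0)&(np.hypot(R[:,0]-.517,R[:,1]-.2485)<.08)&(Z>.027)&(Z<.039); R=R[k][:,:2]*1000
    X=R@ex;Y=R@ey; rc=(np.percentile(X,.5)+54)*ex+(np.percentile(Y,.5)+np.percentile(Y,99.5))/2*ey
    print("cap",cc.round(1),"rest",rc.round(1),"restW",np.ptp(Y).round(1),"capW",np.ptp((P@ey)[f]).round(1)); D=(rc-cc); print("cap->rest along x,y of rest:",(D@ex).round(1),(D@ey).round(1))
E
python3 - <<'E'
from off import *
import pickle
meas(pickle.load(open("w5.pkl","rb")),.208)
d=cap("wrist"); meas(d,.208)
E
```

```text
cap [516.1 248.1] rest [517.4 247.8] restW 84.2 capW 51.0
cap->rest along x,y of rest: 1.1 -0.8
cap [516.2 248.4] rest [517.6 247.9] restW 84.2 capW 51.0
cap->rest along x,y of rest: 1.2 -0.9
```

Converted, 0.148 m is 0.296, -0.001 m is -0.002.

```bash
echo '{"rows": [[0, -0.002, -0.001, 0.06, 0, 0, 0], [0, -0.002, -0.001, 0.13, 0, 0, 0], [0, -0.002, -0.001, 0.2, 0, 0, 0], [0, -0.002, -0.001, 0.25, 0, 0, 0], [0, -0.002, -0.001, 0.28, 0, 0, 0], [0, -0.002, -0.001, 0.296, 0, 0, 0], [0, -0.002, -0.001, 0.296, 0, 0, 0], [0, -0.002, -0.001, 0.296, 0, 0, 0]]}' | python3 -m handwheel >/dev/null; python3 m.py
python3 -c "
from off import *
d=cap('wrist'); save(d,'w6.png'); meas(d,.208-.148)
togo(.517,.248,.03,109)"
```

```text
[ 0.3 -0.  -0.9] [ 0.014 -0.029  0.03 ] yaw 108.98 [0.5184 0.2487 0.0512] 0.15684772349089945
cap [518.4 248.3] rest [517.6 248.3] restW 84.2 capW 51.3
cap->rest along x,y of rest: -0.8 0.2
tcp [0.5186 0.2487 0.0515] tool-y yaw 108.97 d [ 0.0018 -0.0002  0.0215] rz -0.03 j [  42.   25.  -17.    0.  -48. -113.]
```

View pics/w6.png

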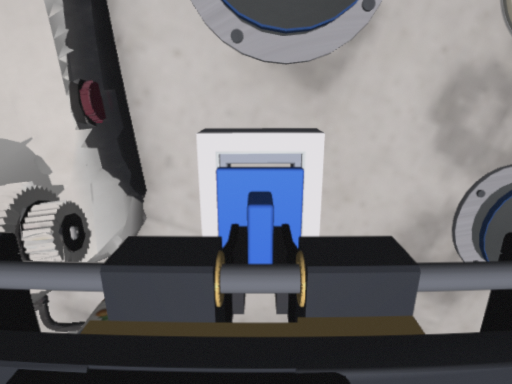

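The cap at (260,205) is centred in the plate, with pocket edges at about (218–303). The offset is under 1 mm, so I lower slowly and watch the force.

Converted, 0.016 m is 0.032, 0.0008 m is 0.0016.

```bash
echo '{"rows": [[0, 0.0016, 0, 0.012, 0, 0, 0], [0, 0.0016, 0, 0.024, 0, 0, 0], [0, 0.0016, 0, 0.032, 0, 0, 0], [0, 0.0016, 0, 0.032, 0, 0, 0]]}' | python3 -m handwheel >/dev/null; python3 m.py; echo '{"rows": [[0, 0, 0, 0.004, 0, 0, 0], [0, 0, 0, 0.008, 0, 0, 0], [0, 0, 0, 0.008, 0, 0, 0]]}' | python3 -m handwheel >/dev/null; python3 m.py
```

```text
[ 0.1 -0.3 -1.3] [0.066 0.043 0.028] yaw 108.92 [0.5165 0.2473 0.0336] 0.15450417265854038
[-0.1  0.2 -2. ] [-0.003  0.006  0.051] yaw 108.92 [0.5169 0.2477 0.0301] 0.15675815389999745
```

Converted, 0.002 m is 0.004, 0.001 m is 0.002.

```bash
echo '{"rows": [[0, 0, 0, 0.002, 0, 0, 0], [0, 0, 0, 0.004, 0, 0, 0], [0, 0, 0, 0.004, 0, 0, 0]]}' | python3 -m handwheel >/dev/null; python3 m.py; echo '{"rows": [[0, 0, 0, 0.002, 0, 0, 0], [0, 0, 0, 0.003, 0, 0, 0], [0, 0, 0, 0.003, 0, 0, 0]]}' | python3 -m handwheel >/dev/null; python3 m.py
```

```text
[-0.7  0.1 -0.9] [0.007 0.027 0.021] yaw 108.93 [0.517  0.2477 0.0283] 0.15592530028553175
[-0.7 -0.5  0.1] [0.058 0.005 0.105] yaw 108.93 [0.517  0.2477 0.0268] 0.15406667812339453
```

Converted, 0.0015 m is 0.003, 0.001 m is 0.002.

```bash
echo '{"rows": [[0, 0, 0, 0.002, 0, 0, 0], [0, 0, 0, 0.003, 0, 0, 0], [0, 0, 0, 0.003, 0, 0, 0]]}' | python3 -m handwheel >/dev/null; python3 m.py
```

```text
[-0.4  0.6 -1.4] [ 0.025  0.028 -0.002] yaw 108.93 [0.517  0.2477 0.0253] 0.15174584627861512
```

Still free and well inside the pocket, about 2 mm above seating. Releasing, then lifting.

Converted, -0.18 m is -0.36, -0.14 m is -0.28.

```bash
echo '{"rows": [[0.4, 0, 0, 0, 0, 0, 0], [0.4, 0, 0, 0, 0, 0, 0], [0.4, 0, 0, 0, 0, 0, 0], [0.4, 0, 0, 0, 0, 0, 0], [0.4, 0, 0, 0, 0, 0, 0]]}' | python3 -m handwheel >/dev/null; python3 m.py; echo '{"rows": [[0.4, 0, 0, -0.02, 0, 0, 0], [0.4, 0, 0, -0.06, 0, 0, 0], [0.4, 0, 0, -0.12, 0, 0, 0], [0.4, 0, 0, -0.2, 0, 0, 0], [0.4, 0.04, 0, -0.28, 0, 0, 0], [0.4, 0.08, 0, -0.36, 0, 0, 0], [0.4, 0.08, 0, -0.36, 0, 0, 0]]}' | python3 -m handwheel >/dev/null; python3 m.py
python3 - <<'E'
from off import *
d=cap("wrist"); save(d,"w7.png"); P,q,c=blue(d,.033,(.517,.2485),.09); rest(d)
s=q[q[:,2]<.042]; print("flange top z",np.percentile(s[:,2],[5,50,95]).round(4),cv2.minAreaRect(P.astype(np.float32)),cv2.minAreaRect((s[:,:2]*1000).astype(np.float32)))
A=np.c_[s[:,:2]-s[:,:2].mean(0),np.ones(len(s))]; print("tilt deg",np.degrees(np.linalg.lstsq(A,s[:,2],rcond=None)[0][:2]).round(2), "bar top",np.percentile(q[:,2],98).round(4))
E
```

```text
[ 0.4  0.3 -0.4] [-0.027 -0.019 -0.014] yaw 108.93 [0.5171 0.2478 0.0255] 0.3934736825313379
[ 0.9  0.6 -0.3] [ 0.048 -0.045  0.003] yaw 109.02 [0.4808 0.236  0.2132] 0.39906896006040543
rest ((516.9850463867188, 247.75131225585938), (80.28901672363281, 57.631935119628906), 19.051305770874023)
rest ((517.31005859375, 247.78970336914062), (107.2840576171875, 84.066162109375), 19.152000427246094)
flange top z [0.0315 0.0329 0.0342] ((517.0433349609375, 247.1034393310547), (75.18465423583984, 51.19678497314453), 19.02607536315918) ((517.2914428710938, 247.37925720214844), (75.71286010742188, 51.754295349121094), 18.994348526000977)
tilt deg [-0.02 -0.2 ] bar top 0.0608
```

View pics/w7.png

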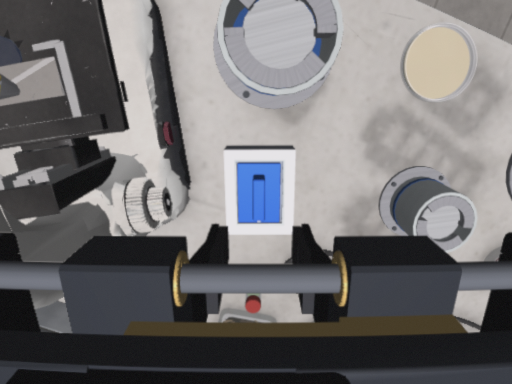

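The cap at (259,192) is seated flat and square in the pocket. Its flange top is at 0.033, its tilt is about 0.2°, and it is off centre by less than 1 mm. The bystanders are untouched: dish at (438,63), vial at (253,303).

```bash
python3 -c "
from station import workorder; print(workorder.finish_job())"
```

```text
the job is handed in; nothing more can be done
None
```

The cap is off the canister and seated flat and square in the pocket of the cap rest, the arm is clear, and the job is handed in; no verdict was printed.

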